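# Pack the full-arch cast and close the model box

## Task

Stand the full-arch plaster cast, teeth up, inside the open white model box (set it down, do not drop it). Then close the box with its rectangular lid, tab upwards, lying flat and fully seated on the rim all round.

Things in the scene. Friction and masses are not known exactly. Their poses are not given: they have to be found in the camera images.
- cast_mid (a point): Centre, 21 mm above its underside, of the full-arch plaster cast (buff, teeth up, 42 mm high, 170 g): block 30 mm high, 56 long (x), 54 wide (y), with a complete horseshoe of teeth. z up, +x to the front teeth. Grip the flat sides y = +-27, flat from x = -28 to +14; the front narrows to 34. On the left or right. Not the narrow cast with half a row of teeth, nor the bare block.
- box: The model box: open white plastic box, 130 mm (x) by 150 mm (y) outside, 60 mm high, walls and floor 4 mm thick (inside 122 x 142 mm). Origin at the centre of its underside, z up. It is fixed to the table and stands turned by up to 20 degrees.
- lid_grip (a point): Grip point of the rectangular lid (white, tab up, 120 g): plate 130 (x) x 150 (y) x 4 mm, lip below 104 x 124, 8 deep (9 mm play in the box); central upright tab 14 thick (x), 56 long (y), 36 high. Point in the tab, 22 above the plate's top, 14 under the tab's top, 34 above the lip's underside; seated it is 86 above the box's underside. Fits turned 180 degrees. Left or right; not the round lid.
Not all that is in view belongs to the job. Leave any black, red or turquoise look-alike of the part that bears cast_mid alone.

How it is judged:
By the outcome, as a careful person would: the job done as asked, in the order asked, and still so for the second after the job is handed in, with the robot touching nothing.
It also fails if it takes over 72 s, if anything falls off the work surface, if the arm or the gripper's body presses on something with over 40 N, if the wrist force passes 120 N, or if a joint passes its speed limit or range.

## Robot

A 6-joint arm with a two-finger parallel gripper is mounted at the origin on the work surface. World frame = base frame: x ahead of the robot, y to its left, z up, the work surface at z = 0. Lengths are in m, angles in rad, forces in N, time in s.
With the tool pointing down it reaches from about 0.275 to 0.825 m from the base axis. Payload 5.2 kg.
Tool frame: the origin (TCP) lies midway between the tips of the shut fingers; the grasp point (between the pads) lies robot.grip_depth behind it (robot.grip_depth is the distance from the TCP to the grasp point, in m); z points along the fingers, y is the line along which they close (so a half turn about z gives the same grasp; the last joint's range is limited). The gripper opens to 93 mm and grips with 3 to 60 N. Pads are 15 mm wide; open, the fingers measure 128 mm over their backs; the gripper's body (75 mm by 188 mm) begins 65 mm behind the grasp point.
Start: joints at [0.991, 0.259, 1.535, -0, 1.348, -0.203], TCP at [0.202, 0.511, 0.219] pointing down, gripper open.
Joint ranges: [-3.14, 3.14], [-0.91, 2.08], [0.19, 2.58], [-1.22, 4.36], [0.22, 2.71], [-3.12, 3.12]. Speed limits (rad/s): [2.57, 2.57, 3.14, 3.14, 3.14, 3.14].

## Interface

Orientations are given as a rotation vector (axis times angle).
In Python, from workcell import robot gives the robot as it stands.
- The arm moves only by the tool servo_tool, never from a script. Its argument "targets" is a list of rows, each an object with "rot": the turn, a rotation vector about the tool's x, y, z in rad, a list of three; "dp": the shift along the tool's x, y, z in cm, a list of three; "grip": the opening, from 0 (shut) to 1 (fully open). A call has 1 to 5 rows; each row is the pose to reach, as a shift and turn from the pose commanded when the call began, along the tool's axes at that moment; what a row does not reach only later rows make up. A row lasts 1/10 s, in which the tool goes at most 50 mm and 8.59 degrees, less where a joint would pass 70% of its speed; a pose out of reach is approached as far as the arm can. A call with a gripper value outside its range is refused whole. The fingers move at their own pace and stop on an object; the grip force is fixed at half the most. Time passes only in rows, so rows that repeat a pose let the fingers close. It gives the time, the measured TCP pose, the force, the opening and the grip force at its end, in the units of the state.
- robot.sense(): the state, without advancing time (a new reading comes with each control period).
- robot.camera(name): name is "scene" or "top" or "wrist"; returns a dict with "image" (420x560x3 uint8, blue, green, red), "K" (3x3 intrinsics, pixels), "R" (3x3) and "t" (3): a world point X has camera coordinates R X + t. Camera axes: x right, y down, z forward; pixel columns grow to the right and rows downward; lengths in m; the calibration is good to about 2 mm. The wrist camera is an equidistant fisheye: a pixel r from the principal point sees the ray r / f radians off the axis. A picture is of the moment at which its call begins. There is no depth.
- robot.hand_in(): hands the job in; it is judged then, once.
The state is a dict: "t": time; "q": joint angles; "joint_vel": joint speeds; "joint_torque": joint torques, N m; "tool_pos": TCP position; "ee_rot": TCP orientation; "contact_force": force on the tool from outside, world axes, zero at the start; "wrist_torque": the same for the moment, N m; "finger_gap": opening from 0.0 (shut) to 1.0 (fully open); "finger_force": force on a finger pad.
Only numpy, scipy, OpenCV 4.12 (cv2) and the standard library are available. Lean on these libraries where they do the work, as an engineer would, in place of code of your own. Each camera call takes 0.05 s, during which the arm holds its last target. There are 200 camera calls.

## Working session

There is one attempt and no reset: what is moved stays moved. The work goes in short steps, Python scripts to look and compute and a tool call to move; the robot and the scene stay as the last step left them, time stands still between calls to the robot, and variables do not carry over. Pictures are saved under pics/ and viewed, at most 10 in all, crops included, and the job is handed in when it is done.

Besides the shell and the picture viewer there is one more tool, called after "Request:" as name([rows], argument=value, ...), one row to a line, values as JSON. servo_tool: Moves the arm, as the interface text tells. Its arguments: {"type":"object","properties":{"targets":{"type":"array"}},"required":["targets"]}

```bash
mkdir -p pics; cat > look.py <<'E'
import cv2,numpy as np,pickle,sys
from workcell import robot
def snap(n,f):
    c=robot.camera(n); cv2.imwrite('pics/'+f+'.png',c['image']); pickle.dump(c,open(f+'.pkl','wb')); return c
E
python3 - <<'E'
from look import *
c=snap('top','top0'); d=snap('scene','scene0')
print(c['K'],c['R'],c['t'],robot.grip_depth); s=robot.sense(); print(s['t'],s['tool_pos'],s['ee_rot'],s['finger_gap'])
E
```

```text
[[525.0558787    0.         273.27622793]
 [  0.         525.0558787  211.92959899]
 [  0.           0.           1.        ]] [[-0.00662947 -0.99987583  0.01429597]
 [-0.99607828  0.00534159 -0.08831491]
 [ 0.08822758 -0.01482539 -0.99599001]] [0.03976074 0.57481187 1.10921953] 0.0188
0.1 [0.2020568  0.5109977  0.21790548] [-5.88211713e-01 -3.08537135e+00  2.41151622e-03] 0.9987269774991209
```

View pics/top0.png

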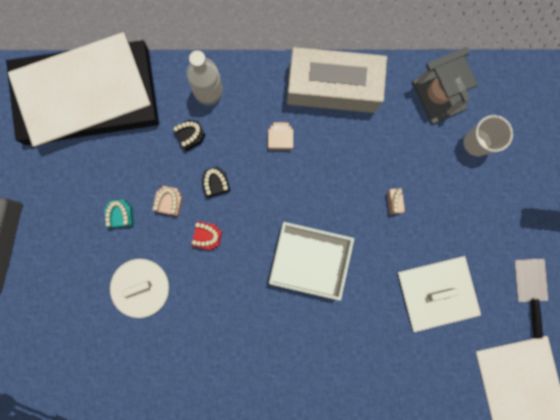

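View pics/scene0.png

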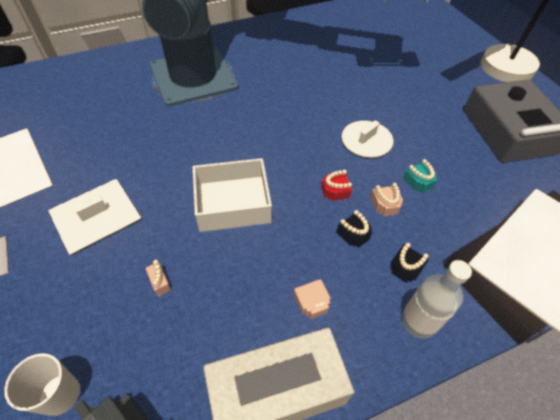

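Candidates for the cast in the top picture:
- Buff full horseshoe at (168,201).
- Half-row narrow cast at (397,201).
- Bare block at (281,136).
- Black casts at (189,134) and (215,182), red at (206,236), turquoise at (118,214).

The one at (168,201) fits: it is buff with a complete arch. The rectangular lid is at (440,293), the round lid is at (139,288) and the box is at (312,262). I'll confirm in one crop.

```bash
cat >> look.py <<'E'
def ray(c,uv,z):
    d=c['R'].T@(np.linalg.inv(c['K'])@np.array([uv[0],uv[1],1.])); o=-c['R'].T@c['t']
    return o+d*(z-o[2])/d[2]
def px(c,X):
    p=c['K']@(c['R']@np.asarray(X,float)+c['t']); return p[:2]/p[2]
E
python3 - <<'E'
from look import *
im=cv2.imread('pics/top0.png')
def crop(u,v,w,h,s): return cv2.resize(im[v:v+h,u:u+w],(w*s,h*s),interpolation=cv2.INTER_CUBIC)
A=crop(143,177,50,50,8); B=crop(262,215,100,100,4); C=crop(390,247,100,100,4)
cv2.imwrite('pics/crop1.png',np.hstack([A,C]))
c=pickle.load(open('top0.pkl','rb'))
hsv=cv2.cvtColor(im,cv2.COLOR_BGR2HSV)
m=(((hsv[...,0]<30)|(hsv[...,1]<60))&(hsv[...,2]>90)).astype(np.uint8)
for n,(u,v),z in [('cast',(168,201),.02),('lid',(440,293),.012),('box',(312,262),.06)]:
    cs,_=cv2.findContours(m,cv2.RETR_EXTERNAL,cv2.CHAIN_APPROX_NONE)
    k=max(cs,key=lambda k:cv2.pointPolygonTest(k,(u,v),False)*1e6+0)
    P=np.array([ray(c,p[0],z)[:2] for p in k],np.float32)*1000
    print(n,cv2.contourArea(k),cv2.minAreaRect(k),cv2.minAreaRect(P))
E
```

```text
cast 715.0 ((167.67308044433594, 199.63461303710938), (29.02518653869629, 28.43683624267578), 11.309932708740234) ((603.539306640625, 264.94610595703125), (63.0413818359375, 61.82532501220703), 78.34627532958984)
lid 4426.0 ((439.00006103515625, 293.5), (63.54433059692383, 72.0330810546875), 75.96376037597656) ((397.3202209472656, -321.4772033691406), (135.79681396484375, 156.5031280517578), 13.256909370422363)
box 4837.0 ((311.2447509765625, 260.75323486328125), (75.85781860351562, 66.02987670898438), 13.069318771362305) ((470.1620788574219, -41.20628356933594), (157.01983642578125, 136.863037109375), 76.51629638671875)
```

View pics/crop1.png

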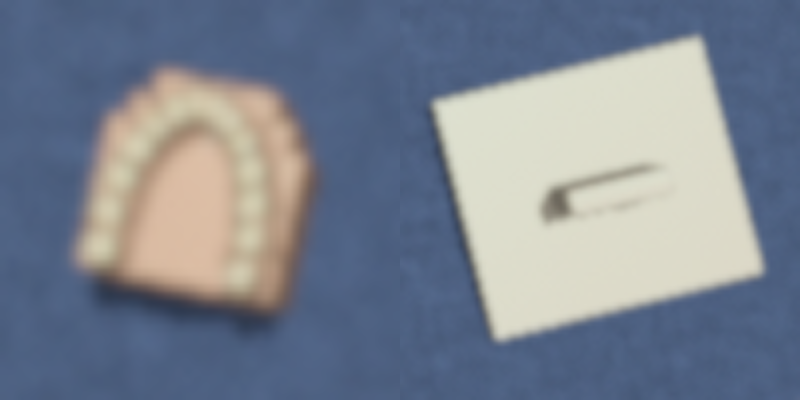

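Left: the buff cast with a complete arch, its front pointing up and slightly right, so this is the right one. Right: the square-cornered plate with an upright tab, which is the rectangular lid. Next I'll fit poses by matching silhouettes.

```bash
cat > fit.py <<'E'
from look import *
from scipy.optimize import minimize
def box_pts(a,b,z0,z1): return [(sx*a,sy*b,z) for sx in(-1,1) for sy in(-1,1) for z in(z0,z1)]
oct_=[(-28,-27),(-28,27),(14,27),(28,17),(28,-17),(14,-27)]
teeth=[(-24,-22),(-24,22),(12,20),(22,12),(22,-12),(12,-20)]
M={'cast':np.array([(x,y,z) for x,y in oct_ for z in(0,30)]+[(x,y,42) for x,y in teeth])/1e3,
   'lid':np.array(box_pts(65,75,8,12))/1e3,'box':np.array(box_pts(65,75,0,60))/1e3}
S=8
def fit(c,n,uv,p0,half=60,thr=None):
    im=c['image']; u0,v0=int(uv[0])-half,int(uv[1])-half; u0=max(u0,0);v0=max(v0,0)
    sub=cv2.resize(im[v0:v0+2*half,u0:u0+2*half],None,fx=S,fy=S,interpolation=cv2.INTER_CUBIC).astype(float)
    g=sub[...,2]-.55*sub[...,0]   # red minus blue: cloth low
    t=cv2.threshold(np.clip(g+100,0,255).astype(np.uint8),0,1,cv2.THRESH_BINARY+cv2.THRESH_OTSU)[1]
    cs,_=cv2.findContours(t,cv2.RETR_EXTERNAL,cv2.CHAIN_APPROX_NONE)
    q=((uv[0]-u0+.5)*S,(uv[1]-v0+.5)*S)
    k=max(cs,key=lambda k:cv2.pointPolygonTest(k,q,True)); m=cv2.drawContours(np.zeros_like(t),[k],-1,1,-1)
    def f(p):
        a=p[2]; R=np.array([[np.cos(a),-np.sin(a),0],[np.sin(a),np.cos(a),0],[0,0,1]])
        P=np.array([px(c,R@X+[p[0]/100,p[1]/100,0]) for X in M[n]])
        P=((P-[u0,v0]+.5)*S).astype(np.float32)
        h=cv2.fillConvexPoly(np.zeros_like(m),cv2.convexHull(np.round(P).astype(np.int32)),1)
        return 1-(h&m).sum()/(h|m).sum()
    best=min((minimize(f,[p0[0]*100,p0[1]*100,a],method='Nelder-Mead',options=dict(initial_simplex=np.array([[p0[0]*100,p0[1]*100,a]]+[[p0[0]*100+1.,p0[1]*100,a],[p0[0]*100,p0[1]*100+1,a],[p0[0]*100,p0[1]*100,a+.1]]))) for a in p0[2]+np.array([-.1,0,.1])),key=lambda r:r.fun)
    return best.x[0]/100,best.x[1]/100,np.degrees(best.x[2]),best.fun
E
python3 - <<'E'
from fit import *
c=pickle.load(open('top0.pkl','rb'));d=pickle.load(open('scene0.pkl','rb'))
for n,uv,p in [('cast',(168,201),(.6,.262,-.2)),('lid',(440,293),(.397,-.32,.23)),('box',(312,262),(.46,-.04,-.2))]:
    print(n,fit(c,n,uv,p)); u2=px(d,[p[0],p[1],.012]); print(u2,fit(d,n,u2,p,75))
E
```

```text
cast (np.float64(0.6031799538534186), np.float64(0.2663571659948144), np.float64(-10.313606217429212), np.float64(0.05375613604488083))
[385.6147183  200.19264518] (np.float64(0.6027948708051046), np.float64(0.2635508372548467), np.float64(-13.484574550591725), np.float64(0.08317369390146367))
lid (np.float64(0.39695620085178035), np.float64(-0.3220447086466127), np.float64(13.036891691489515), np.float64(0.029325271894676597))
[ 95.25903953 212.13396053] (np.float64(0.3984256285385544), np.float64(-0.32345987499928514), np.float64(13.275452663030071), np.float64(0.017126480579179093))
box (np.float64(0.4696356090377611), np.float64(-0.04276604128507589), np.float64(-12.831858708666614), np.float64(0.043036859366586744))
[231.94150637 194.4311105 ] (np.float64(0.4710157929762586), np.float64(-0.04369249459431024), np.float64(-13.480067998775368), np.float64(0.021449822904368365))
```

```bash
cat > go.py <<'E'
import sys,numpy as np
from scipy.spatial.transform import Rotation as Ro
from workcell import robot
def go(x,y,z,a):
    s=robot.sense(); R=Ro.from_rotvec(s['ee_rot']).as_matrix(); p=s['tool_pos']; a=np.radians(a)
    Y=np.array([np.cos(a),np.sin(a),0]); 
    if Y@R[:,1]<0: Y=-Y
    Z=np.array([0,0,-1.]); T=np.stack([np.cross(Y,Z),Y,Z],1)
    print('t',s['t'],'pos',p.round(4),'dp',(R.T@(np.array([x,y,z])-p)*100).round(2),'rot',Ro.from_matrix(R.T@T).as_rotvec().round(3),'q',s['q'].round(2))
if __name__=='__main__': go(*map(float,sys.argv[1:]))
E
python3 go.py .603 .265 .15 78
```

```text
t 0.1 pos [0.2021 0.511  0.2179] dp [-46.34  -8.11   6.79] rot [-0.002 -0.    -0.167] q [ 0.99  0.26  1.54  0.    1.35 -0.2 ]
```

Request:
servo_tool([
  {"dp": [-4, -0.7, 0.5], "rot": [0, 0, -0.03], "grip": 1},
  {"dp": [-8.5, -1.5, 1], "rot": [0, 0, -0.07], "grip": 1},
  {"dp": [-13, -2.3, 1.8], "rot": [0, 0, -0.1], "grip": 1},
  {"dp": [-17.5, -3.1, 2.6], "rot": [0, 0, -0.13], "grip": 1},
  {"dp": [-22, -3.9, 3.3], "rot": [0, 0, -0.167], "grip": 1},
])

```text
t: 0.6
tool_pos: [0.3936, 0.393, 0.185]
ee_rot: [-0.326, -3.124, 0.001]
contact_force: [0.8, 0.3, -0.0]
finger_gap: 0.999
finger_force: 0.0
```

Request:
servo_tool([
  {"dp": [-4.6, 0, 0.7], "rot": [0, 0, 0], "grip": 1},
  {"dp": [-9, 0, 1.4], "rot": [0, 0, 0], "grip": 1},
  {"dp": [-13.5, 0, 2.2], "rot": [0, 0, 0], "grip": 1},
  {"dp": [-18, 0, 2.9], "rot": [0, 0, 0], "grip": 1},
  {"dp": [-21.5, 0, 3.4], "rot": [0, 0, 0], "grip": 1},
])

```text
t: 1.1
tool_pos: [0.6049, 0.348, 0.1501]
ee_rot: [-0.331, -3.123, 0.001]
contact_force: [-0.2, 0.2, -0.4]
finger_gap: 0.997
finger_force: 0.0
```

```bash
python3 go.py .603 .265 .11 78
```

```text
t 1.1 pos [0.6049 0.348  0.1501] dp [-1.56 -8.16  4.02] rot [-0.001 -0.001 -0.002] q [ 0.36  0.57  1.23 -0.    1.34 -1.  ]
```

Request:
servo_tool([
  {"dp": [-0.6, -3.5, 1.5], "rot": [0, 0, 0], "grip": 1},
  {"dp": [-1.4, -7.5, 3.5], "rot": [0, 0, 0], "grip": 1},
  {"dp": [-1.5, -8.1, 4], "rot": [0, 0, 0], "grip": 1},
  {"dp": [-1.5, -8.1, 4], "rot": [0, 0, 0], "grip": 1},
  {"dp": [-1.5, -8.1, 4], "rot": [0, 0, 0], "grip": 1},
])

```text
t: 1.6
tool_pos: [0.6009, 0.2679, 0.1121]
ee_rot: [0.329, 3.124, 0.001]
contact_force: [0.6, 0.3, -0.3]
finger_gap: 1.002
finger_force: 0.0
```

```bash
python3 go.py .603 .265 .004 78; python3 - <<'E'
from look import *
c=snap('wrist','w1'); print(c['K'][0,0])
E
```

```text
t 1.6 pos [0.6009 0.2679 0.1121] dp [-0.26 -0.25 10.81] rot [ 0.001  0.    -0.   ] q [ 0.25  0.53  1.4   0.    1.22 -1.11]
325.19226210127806
```

View pics/w1.png

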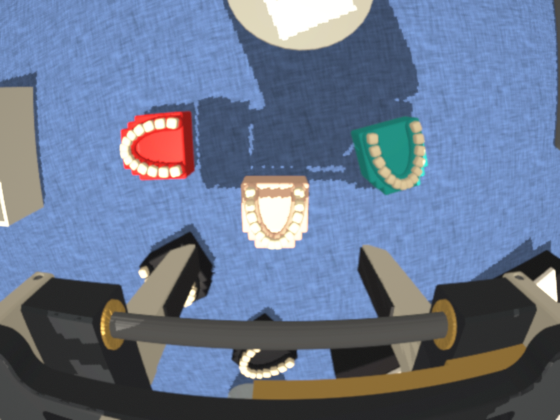

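Wrist view: the cast's back edge runs from (242,178) to (308,177), square to the closing line and centred between the fingertips at columns 195 and 365. The black cast at (175,270) is near the left finger, so I'll partly close the fingers before descending.

Request:
servo_tool([
  {"dp": [0.1, -0.1, 2], "rot": [0, 0, 0], "grip": 0.76},
  {"dp": [0.1, -0.2, 4], "rot": [0, 0, 0], "grip": 0.76},
  {"dp": [0.1, -0.2, 5.5], "rot": [0, 0, 0], "grip": 0.76},
  {"dp": [0.1, -0.2, 5.5], "rot": [0, 0, 0], "grip": 0.76},
  {"dp": [0.1, -0.2, 5.5], "rot": [0, 0, 0], "grip": 0.76},
])

```text
t: 2.15
tool_pos: [0.5995, 0.2662, 0.0571]
ee_rot: [0.328, 3.124, 0.0]
contact_force: [-0.4, -0.1, 0.0]
finger_gap: 0.761
finger_force: 0.0
```

```bash
python3 go.py .599 .266 .004 78; python3 -c "
from look import *
c=pickle.load(open('top0.pkl','rb'));print(ray(c,(215,182),.03))"
```

```text
t 2.15 pos [0.5995 0.2662 0.0571] dp [ 0.05 -0.03  5.31] rot [0. 0. 0.] q [ 0.25  0.58  1.46  0.    1.1  -1.11]
[0.64014497 0.16176477 0.03      ]
```

Request:
servo_tool([
  {"dp": [0, 0, 2], "rot": [0, 0, 0], "grip": 0.76},
  {"dp": [0, 0, 4], "rot": [0, 0, 0], "grip": 0.76},
  {"dp": [0, 0, 5], "rot": [0, 0, 0], "grip": 0.76},
  {"dp": [0, 0, 5.3], "rot": [0, 0, 0], "grip": 0.76},
  {"dp": [0, 0, 5.3], "rot": [0, 0, 0], "grip": 0.76},
])

```text
t: 2.65
tool_pos: [0.5996, 0.2655, 0.0041]
ee_rot: [0.329, 3.124, 0.0]
contact_force: [-0.0, -0.2, 0.5]
finger_gap: 0.759
finger_force: 0.0
```

Request:
servo_tool([
  {"dp": [0, 0, 0], "rot": [0, 0, 0], "grip": 0.6},
  {"dp": [0, 0, 0], "rot": [0, 0, 0], "grip": 0.45},
  {"dp": [0, 0, 0], "rot": [0, 0, 0], "grip": 0.45},
  {"dp": [0, 0, 0], "rot": [0, 0, 0], "grip": 0.45},
  {"dp": [0, 0, 0], "rot": [0, 0, 0], "grip": 0.45},
])

```text
t: 3.15
tool_pos: [0.5999, 0.2655, 0.0046]
ee_rot: [0.329, 3.123, 0.001]
contact_force: [-1.0, 1.0, 5.0]
finger_gap: 0.577
finger_force: 30.0
```

Request:
servo_tool([
  {"dp": [0, 0, -1], "rot": [0, 0, 0], "grip": 0.45},
  {"dp": [0, 0, -3.5], "rot": [0, 0, 0], "grip": 0.45},
  {"dp": [0, 0, -7], "rot": [0, 0, 0], "grip": 0.45},
  {"dp": [0, 0, -10.5], "rot": [0, 0, 0], "grip": 0.45},
  {"dp": [0, 0, -12.5], "rot": [0, 0, 0], "grip": 0.45},
])

```text
t: 3.65
tool_pos: [0.6001, 0.2656, 0.1319]
ee_rot: [0.329, 3.121, 0.002]
contact_force: [0.1, -1.0, -1.0]
finger_gap: 0.583
finger_force: 30.0
```

```bash
python3 go.py .466 -.042 .13 76.8
```

```text
t 3.65 pos [0.6001 0.2656 0.1319] dp [  6.71 -32.88   0.12] rot [0.001 0.003 0.021] q [ 0.25  0.51  1.38  0.    1.25 -1.11]
```

Request:
servo_tool([
  {"dp": [0.4, -2, 0], "rot": [0, 0, 0.005], "grip": 0.45},
  {"dp": [1.2, -5.5, 0], "rot": [0, 0, 0.01], "grip": 0.45},
  {"dp": [2, -9.5, 0], "rot": [0, 0, 0.02], "grip": 0.45},
  {"dp": [2.8, -13.5, 0], "rot": [0, 0, 0.02], "grip": 0.45},
  {"dp": [3.6, -17.5, 0], "rot": [0, 0, 0.02], "grip": 0.45},
])

```text
t: 4.15
tool_pos: [0.5263, 0.1006, 0.1286]
ee_rot: [-0.359, -3.12, 0.0]
contact_force: [0.5, -0.5, -2.1]
finger_gap: 0.579
finger_force: 30.0
```

Request:
servo_tool([
  {"dp": [0.8, -4, 0], "rot": [0, 0, 0], "grip": 0.45},
  {"dp": [1.6, -8, 0], "rot": [0, 0, 0], "grip": 0.45},
  {"dp": [2.4, -11.5, 0], "rot": [0, 0, 0], "grip": 0.45},
  {"dp": [3, -14.5, 0], "rot": [0, 0, 0], "grip": 0.45},
  {"dp": [3.1, -15.4, 0], "rot": [0, 0, 0], "grip": 0.45},
])

```text
t: 4.65
tool_pos: [0.4608, -0.0431, 0.1288]
ee_rot: [-0.364, -3.119, 0.001]
contact_force: [-0.2, 0.7, -1.9]
finger_gap: 0.579
finger_force: 30.0
```

Request:
servo_tool([
  {"dp": [0, 0, 0], "rot": [0, 0, 0], "grip": 0.45},
  {"dp": [0, 0, 0], "rot": [0, 0, 0], "grip": 0.45},
])

```text
t: 4.85
tool_pos: [0.4627, -0.0406, 0.1288]
ee_rot: [0.361, 3.12, 0.001]
contact_force: [-0.0, 0.7, -1.3]
finger_gap: 0.581
finger_force: 30.0
```

```bash
python3 go.py .466 -.042 .0085 76.8; python3 - <<'E'
from look import *
snap('wrist','w2')
E
```

```text
t 4.85 pos [ 0.4627 -0.0406  0.1288] dp [-0.35 -0.07 12.03] rot [0.001 0.    0.   ] q [-0.33  0.19  1.86  0.    1.09 -1.67]
```

View pics/w2.png

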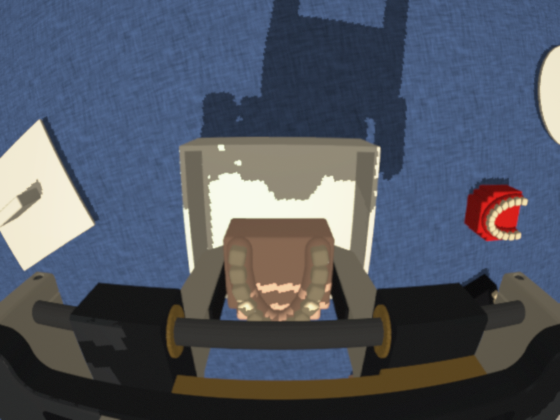

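Wrist view: the cast is held level between columns 224 and 333, centred over the box at columns 181 to 379 and square to it. Descending.

Request:
servo_tool([
  {"dp": [-0.3, -0.1, 1.5], "rot": [0, 0, 0], "grip": 0.45},
  {"dp": [-0.3, -0.1, 4], "rot": [0, 0, 0], "grip": 0.45},
  {"dp": [-0.3, -0.1, 6.5], "rot": [0, 0, 0], "grip": 0.45},
  {"dp": [-0.3, -0.1, 9], "rot": [0, 0, 0], "grip": 0.45},
  {"dp": [-0.3, -0.1, 10.5], "rot": [0, 0, 0], "grip": 0.45},
])

```text
t: 5.4
tool_pos: [0.4646, -0.0412, 0.0219]
ee_rot: [-0.357, -3.119, -0.001]
contact_force: [-0.7, -0.5, -1.2]
finger_gap: 0.581
finger_force: 30.0
```

Request:
servo_tool([
  {"dp": [0, 0, 0.3], "rot": [0, 0, 0], "grip": 0.45},
  {"dp": [0, 0, 0.6], "rot": [0, 0, 0], "grip": 0.45},
  {"dp": [0, 0, 0.9], "rot": [0, 0, 0], "grip": 0.45},
  {"dp": [0, 0, 1.1], "rot": [0, 0, 0], "grip": 0.45},
  {"dp": [0, 0, 1.1], "rot": [0, 0, 0], "grip": 0.45},
])

```text
t: 5.9
tool_pos: [0.4654, -0.0429, 0.013]
ee_rot: [0.36, 3.12, -0.0]
contact_force: [0.3, -0.2, -2.2]
finger_gap: 0.577
finger_force: 30.0
```

Request:
servo_tool([
  {"dp": [0, 0, 0.1], "rot": [0, 0, 0], "grip": 0.45},
  {"dp": [0, 0, 0.2], "rot": [0, 0, 0], "grip": 0.45},
  {"dp": [0, 0, 0.3], "rot": [0, 0, 0], "grip": 0.45},
  {"dp": [0, 0, 0.4], "rot": [0, 0, 0], "grip": 0.45},
  {"dp": [0, 0, 0.4], "rot": [0, 0, 0], "grip": 0.45},
])

```text
t: 6.4
tool_pos: [0.465, -0.0429, 0.0086]
ee_rot: [-0.36, -3.121, 0.0]
contact_force: [0.6, 0.4, -2.6]
finger_gap: 0.578
finger_force: 30.0
```

Request:
servo_tool([
  {"dp": [0, 0, 0.05], "rot": [0, 0, 0], "grip": 0.45},
  {"dp": [0, 0, 0.1], "rot": [0, 0, 0], "grip": 0.45},
  {"dp": [0, 0, 0.1], "rot": [0, 0, 0], "grip": 0.45},
])

```text
t: 6.7
tool_pos: [0.465, -0.0429, 0.0085]
ee_rot: [0.36, 3.121, -0.0]
contact_force: [-4.1, -0.6, 8.9]
finger_gap: 0.578
finger_force: 30.0
```

Contact: it is on the floor of the box. Releasing and rising.

Request:
servo_tool([
  {"dp": [0, 0, 0], "rot": [0, 0, 0], "grip": 0.65},
  {"dp": [0, 0, 0], "rot": [0, 0, 0], "grip": 0.74},
  {"dp": [0, 0, 0], "rot": [0, 0, 0], "grip": 0.74},
  {"dp": [0, 0, -1], "rot": [0, 0, 0], "grip": 0.74},
  {"dp": [0, 0, -3], "rot": [0, 0, 0], "grip": 0.74},
])

```text
t: 7.2
tool_pos: [0.4639, -0.0425, 0.0372]
ee_rot: [-0.36, -3.118, -0.001]
contact_force: [0.0, 0.5, -0.5]
finger_gap: 0.74
finger_force: 0.0
```

Request:
servo_tool([
  {"dp": [0, 0, -2], "rot": [0, 0, 0], "grip": 0.74},
  {"dp": [0, 0, -5], "rot": [0, 0, 0], "grip": 0.74},
  {"dp": [0, 0, -8.5], "rot": [0, 0, 0], "grip": 0.74},
  {"dp": [0, 0, -11], "rot": [0, 0, 0], "grip": 0.74},
  {"dp": [0, 0, -12], "rot": [0, 0, 0], "grip": 0.74},
])

```text
t: 7.7
tool_pos: [0.4665, -0.0433, 0.1608]
ee_rot: [0.359, 3.116, -0.002]
contact_force: [0.8, -0.1, -0.0]
finger_gap: 0.739
finger_force: 0.0
```

```bash
python3 go.py .3977 -.3228 .16 13.2
```

```text
t 7.7 pos [ 0.4665 -0.0433  0.1608] dp [  0.34 -28.78   0.09] rot [0.002 0.005 1.111] q [-0.33  0.16  1.81 -0.    1.16 -1.67]
```

Request:
servo_tool([
  {"dp": [0, -3, 0], "rot": [0, 0, 0.1], "grip": 0.74},
  {"dp": [0.1, -6, 0], "rot": [0, 0, 0.22], "grip": 0.74},
  {"dp": [0.1, -9, 0], "rot": [0, 0, 0.34], "grip": 0.74},
  {"dp": [0.2, -12, 0], "rot": [0, 0, 0.46], "grip": 0.74},
  {"dp": [0.2, -15, 0], "rot": [0, 0, 0.58], "grip": 0.74},
])

```text
t: 8.2
tool_pos: [0.428, -0.1891, 0.157]
ee_rot: [-1.244, -2.883, -0.001]
contact_force: [1.1, 0.4, -1.0]
finger_gap: 0.739
finger_force: 0.0
```

```bash
python3 go.py .3977 -.3228 .14 13.2
```

```text
t 8.2 pos [ 0.428  -0.1891  0.157 ] dp [ -7.65 -11.37   1.69] rot [-0.001 -0.001  0.526] q [-0.66  0.17  1.81  0.    1.16 -1.41]
```

Request:
servo_tool([
  {"dp": [-1.7, -2.5, 0.3], "rot": [0, 0, 0.12], "grip": 0.74},
  {"dp": [-3.4, -5, 0.7], "rot": [0, 0, 0.24], "grip": 0.74},
  {"dp": [-5.1, -7.6, 1.1], "rot": [0, 0, 0.36], "grip": 0.74},
  {"dp": [-6.7, -10, 1.5], "rot": [0, 0, 0.46], "grip": 0.74},
  {"dp": [-7.6, -11.3, 1.7], "rot": [0, 0, 0.52], "grip": 0.74},
])

```text
t: 8.7
tool_pos: [0.3984, -0.3231, 0.1395]
ee_rot: [-1.944, -2.466, 0.0]
contact_force: [-0.4, 0.2, -0.5]
finger_gap: 0.743
finger_force: 0.0
```

Request:
servo_tool([
  {"dp": [0, 0, 0], "rot": [0, 0, 0], "grip": 0.74},
  {"dp": [0, 0, 0], "rot": [0, 0, 0], "grip": 0.74},
])

```text
t: 8.9
tool_pos: [0.3991, -0.3207, 0.14]
ee_rot: [-1.936, -2.472, -0.001]
contact_force: [0.3, 0.7, -0.3]
finger_gap: 0.742
finger_force: 0.0
```

```bash
python3 go.py .3977 -.3228 .0155 13.2; python3 - <<'E'
from fit import *
snap('wrist','w3'); c=snap('top','top1'); print(fit(c,'lid',(440,293),(.397,-.32,.23)))
im=c['image']; cv2.imwrite('pics/crop2.png',cv2.resize(im[215:315,262:362],(400,400),interpolation=cv2.INTER_CUBIC))
w=cv2.imread('pics/w3.png'); cv2.imwrite('pics/crop2.png',np.hstack([cv2.imread('pics/crop2.png'),cv2.resize(w,(400,300))[:, :] if 0 else cv2.copyMakeBorder(cv2.resize(w,(400,300)),0,100,0,0,cv2.BORDER_CONSTANT)]))
E
```

```text
t 8.9 pos [ 0.3991 -0.3207  0.14  ] dp [-0.2  -0.18 12.45] rot [-0.    -0.002  0.011] q [-0.9   0.26  1.74  0.    1.15 -1.14]
(np.float64(0.39728483072916676), np.float64(-0.3178379991319445), np.float64(13.74532962227204), np.float64(0.20827402944870144))
```

View pics/crop2.png

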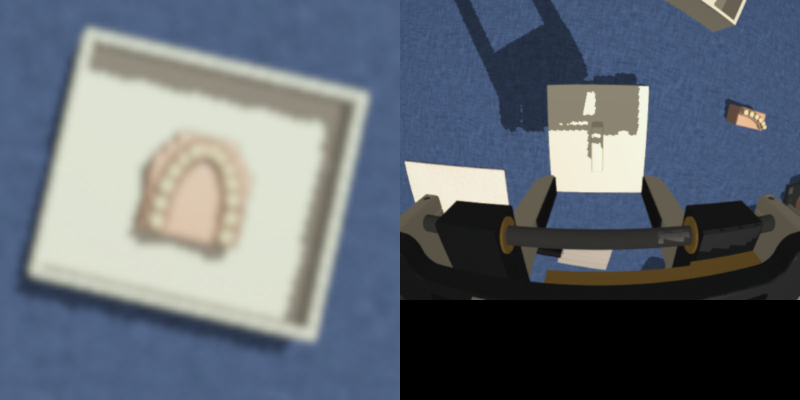

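Left: the cast stands teeth up near the middle of the box. Right: the lid tab, at (597,150) in the crop, lies midway between the fingers. Descending on the tab.

Request:
servo_tool([
  {"dp": [-0.1, -0.1, 2], "rot": [0, 0, 0.01], "grip": 0.6},
  {"dp": [-0.2, -0.2, 5], "rot": [0, 0, 0.01], "grip": 0.6},
  {"dp": [-0.2, -0.2, 8], "rot": [0, 0, 0.01], "grip": 0.6},
  {"dp": [-0.2, -0.2, 9.5], "rot": [0, 0, 0.01], "grip": 0.6},
  {"dp": [-0.2, -0.2, 10], "rot": [0, 0, 0.01], "grip": 0.6},
])

```text
t: 9.5
tool_pos: [0.3975, -0.3217, 0.0391]
ee_rot: [-1.946, -2.462, -0.001]
contact_force: [-0.1, 0.3, -0.1]
finger_gap: 0.601
finger_force: 0.0
```

```bash
python3 go.py .3977 -.3228 .0165 13.2
```

```text
t 9.5 pos [ 0.3975 -0.3217  0.0391] dp [-0.12 -0.01  2.26] rot [-0.001 -0.003  0.003] q [-0.9   0.39  1.85  0.    0.91 -1.13]
```

Request:
servo_tool([
  {"dp": [-0.1, 0, 0.8], "rot": [0, 0, 0], "grip": 0.6},
  {"dp": [-0.1, 0, 1.6], "rot": [0, 0, 0], "grip": 0.6},
  {"dp": [-0.1, 0, 2.1], "rot": [0, 0, 0], "grip": 0.6},
  {"dp": [-0.1, 0, 2.25], "rot": [0, 0, 0], "grip": 0.6},
  {"dp": [-0.1, 0, 2.25], "rot": [0, 0, 0], "grip": 0.5},
])

```text
t: 10.0
tool_pos: [0.3983, -0.3249, 0.0182]
ee_rot: [1.951, 2.463, -0.0]
contact_force: [-0.4, 0.3, -1.5]
finger_gap: 0.557
finger_force: 0.0
```

Request:
servo_tool([
  {"dp": [0, 0, 0], "rot": [0, 0, 0], "grip": 0.3},
  {"dp": [0, 0, 0], "rot": [0, 0, 0], "grip": 0.2},
  {"dp": [0, 0, 0], "rot": [0, 0, 0], "grip": 0.05},
  {"dp": [0, 0, 0], "rot": [0, 0, 0], "grip": 0.05},
  {"dp": [0, 0, 0], "rot": [0, 0, 0], "grip": 0.05},
])

```text
t: 10.5
tool_pos: [0.3983, -0.3249, 0.0183]
ee_rot: [1.951, 2.463, -0.0]
contact_force: [0.1, -0.2, 1.1]
finger_gap: 0.146
finger_force: 30.0
```

Request:
servo_tool([
  {"dp": [0, 0, 0], "rot": [0, 0, 0], "grip": 0.05},
  {"dp": [0, 0, 0], "rot": [0, 0, 0], "grip": 0.05},
  {"dp": [0, 0, 0], "rot": [0, 0, 0], "grip": 0.05},
])

```text
t: 10.8
tool_pos: [0.3983, -0.3249, 0.0183]
ee_rot: [1.951, 2.462, -0.0]
contact_force: [0.5, 0.5, 1.5]
finger_gap: 0.146
finger_force: 30.0
```

Request:
servo_tool([
  {"dp": [0, 0, -0.5], "rot": [0, 0, 0], "grip": 0.05},
  {"dp": [0, 0, -2], "rot": [0, 0, 0], "grip": 0.05},
  {"dp": [0, 0, -5], "rot": [0, 0, 0], "grip": 0.05},
  {"dp": [0, 0, -8], "rot": [0, 0, 0], "grip": 0.05},
  {"dp": [0, 0, -11], "rot": [0, 0, 0], "grip": 0.05},
])

```text
t: 11.3
tool_pos: [0.398, -0.3244, 0.1292]
ee_rot: [-1.95, -2.462, -0.0]
contact_force: [1.1, -0.3, -1.8]
finger_gap: 0.149
finger_force: 30.0
```

Request:
servo_tool([
  {"dp": [0, 0, -1.5], "rot": [0, 0, 0], "grip": 0.05},
  {"dp": [0, 0, -2], "rot": [0, 0, 0], "grip": 0.05},
])

```text
t: 11.5
tool_pos: [0.399, -0.3256, 0.1502]
ee_rot: [1.948, 2.46, -0.001]
contact_force: [0.5, 0.4, -1.1]
finger_gap: 0.147
finger_force: 30.0
```

```bash
python3 go.py .4698 -.0453 .14 -13.2
```

```text
t 11.5 pos [ 0.399  -0.3256  0.1502] dp [25.66 13.31  0.96] rot [0.002 0.003 0.461] q [-0.9   0.25  1.72  0.    1.16 -1.13]
```

Request:
servo_tool([
  {"dp": [2, 1, 0], "rot": [0, 0, 0.04], "grip": 0.05},
  {"dp": [5, 2.6, 0], "rot": [0, 0, 0.1], "grip": 0.05},
  {"dp": [8.5, 4.4, 0], "rot": [0, 0, 0.16], "grip": 0.05},
  {"dp": [12, 6.2, 0], "rot": [0, 0, 0.22], "grip": 0.05},
  {"dp": [15, 7.8, 0], "rot": [0, 0, 0.28], "grip": 0.05},
])

```text
t: 12.0
tool_pos: [0.4392, -0.1587, 0.1471]
ee_rot: [-2.276, -2.162, 0.0]
contact_force: [0.9, -0.2, -0.7]
finger_gap: 0.146
finger_force: 30.0
```

```bash
python3 go.py .4698 -.0453 .13 -13.2
```

```text
t 12.0 pos [ 0.4392 -0.1587  0.1471] dp [11.48  2.47  1.73] rot [-0.002 -0.001  0.179] q [-0.59  0.18  1.83  0.    1.14 -0.54]
```

Request:
servo_tool([
  {"dp": [3, 0.7, 0.4], "rot": [0, 0, 0.05], "grip": 0.05},
  {"dp": [6, 1.3, 0.8], "rot": [0, 0, 0.1], "grip": 0.05},
  {"dp": [9, 2, 1.2], "rot": [0, 0, 0.15], "grip": 0.05},
  {"dp": [11, 2.4, 1.7], "rot": [0, 0, 0.18], "grip": 0.05},
  {"dp": [11.4, 2.4, 1.7], "rot": [0, 0, 0.18], "grip": 0.05},
])

```text
t: 12.5
tool_pos: [0.4684, -0.0459, 0.1296]
ee_rot: [-2.456, -1.954, 0.002]
contact_force: [-0.0, -0.0, -1.5]
finger_gap: 0.151
finger_force: 30.0
```

Request:
servo_tool([
  {"dp": [0, 0, 0], "rot": [0, 0, 0], "grip": 0.05},
  {"dp": [0, 0, 0], "rot": [0, 0, 0], "grip": 0.05},
  {"dp": [0, 0, 0], "rot": [0, 0, 0], "grip": 0.05},
])

```text
t: 12.8
tool_pos: [0.4694, -0.0493, 0.1312]
ee_rot: [2.461, 1.952, -0.0]
contact_force: [0.2, 0.4, -0.9]
finger_gap: 0.151
finger_force: 30.0
```

```bash
python3 go.py .4698 -.0453 .08 -13.2; python3 - <<'E'
from look import *
snap('scene','scene2'); w=snap('wrist','w4')
E
```

```text
t 12.8 pos [ 0.4694 -0.0493  0.1312] dp [ 0.4  -0.05  5.12] rot [0. 0. 0.] q [-0.34  0.2   1.84 -0.    1.1  -0.11]
```

View pics/scene2.png

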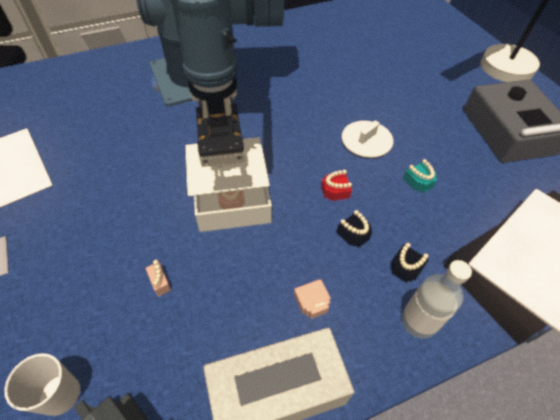

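Scene view: the lid is held level and square above the box at (230,167), and the cast is still upright inside. Lowering.

Request:
servo_tool([
  {"dp": [0.4, 0, 1], "rot": [0, 0, 0], "grip": 0.05},
  {"dp": [0.4, 0, 2.5], "rot": [0, 0, 0], "grip": 0.05},
  {"dp": [0.4, 0, 4], "rot": [0, 0, 0], "grip": 0.05},
  {"dp": [0.4, 0, 4.6], "rot": [0, 0, 0], "grip": 0.05},
  {"dp": [0.4, 0, 4.6], "rot": [0, 0, 0], "grip": 0.05},
])

```text
t: 13.4
tool_pos: [0.4694, -0.0441, 0.084]
ee_rot: [-2.459, -1.951, 0.002]
contact_force: [0.3, -0.3, -0.9]
finger_gap: 0.149
finger_force: 30.0
```

```bash
python3 go.py .4698 -.0453 .0700 -13.2; python3 - <<'E'
from fit import *
# where the held lid is, seen from the scene camera (plate top = TCP z - .0063)
c=snap('scene','scene3'); M['held']=M['lid']+[0,0,robot.sense()['tool_pos'][2]-.0183]
im=c['image']; P=px(c,[.47,-.045,.07]).astype(int); print(P)
cor=np.array([[.4703,-.0432]])
out=im.copy()
def draw(n,x,y,a,col,zs):
    a=np.radians(a)
    pts=[]
    for sx,sy in [(-1,-1),(-1,1),(1,1),(1,-1)]:
        X,Y=sx*.065,sy*.075; pts.append(px(c,[x+X*np.cos(a)-Y*np.sin(a),y+X*np.sin(a)+Y*np.cos(a),zs]))
    return np.array(pts)
S=5; u,v=P-[70,60]
out=cv2.resize(im[v:v+120,u:u+140],None,fx=S,fy=S,interpolation=cv2.INTER_CUBIC)
for z,col in [(.06,(0,0,255)),(robot.sense()['tool_pos'][2]-.0063,(0,255,0))]:
    q=((draw('',.4703,-.0432,-13.2,col,z)-[u,v]+.5)*S).astype(np.int32); cv2.polylines(out,[q],True,col,1)
cv2.imwrite('pics/crop3.png',out)
E
```

```text
t 13.4 pos [ 0.4694 -0.0441  0.084 ] dp [-0.11  0.07  1.4 ] rot [-0.003 -0.     0.001] q [-0.33  0.26  1.9   0.    0.98 -0.1 ]
[228 181]
```

View pics/crop3.png

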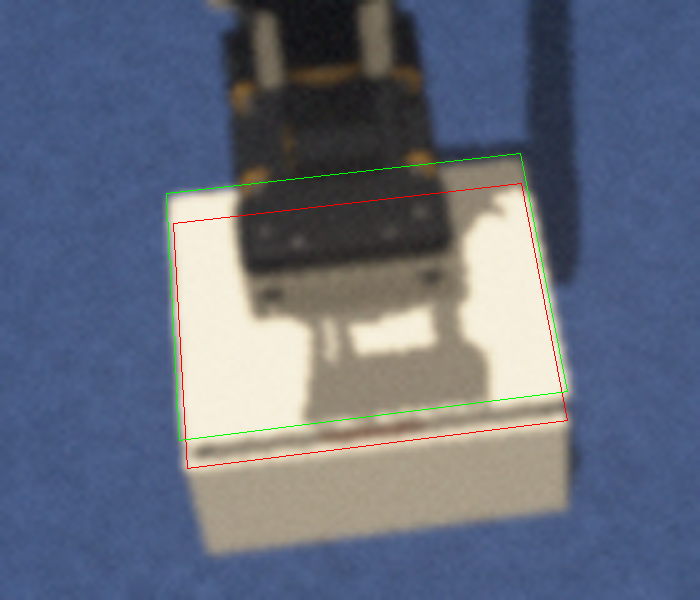

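The lid outline matches the predicted outline (green) to within about 1 mm. Lowering slowly.

Request:
servo_tool([
  {"dp": [-0.1, 0.05, 0.3], "rot": [0, 0, 0], "grip": 0.05},
  {"dp": [-0.1, 0.05, 0.6], "rot": [0, 0, 0], "grip": 0.05},
  {"dp": [-0.1, 0.05, 0.9], "rot": [0, 0, 0], "grip": 0.05},
  {"dp": [-0.1, 0.05, 1.2], "rot": [0, 0, 0], "grip": 0.05},
  {"dp": [-0.1, 0.05, 1.2], "rot": [0, 0, 0], "grip": 0.05},
])

```text
t: 13.95
tool_pos: [0.4703, -0.0453, 0.0728]
ee_rot: [-2.46, -1.953, 0.001]
contact_force: [-0.8, 0.1, -1.8]
finger_gap: 0.145
finger_force: 30.0
```

Request:
servo_tool([
  {"dp": [0, 0, 0.1], "rot": [0, 0, 0], "grip": 0.05},
  {"dp": [0, 0, 0.1], "rot": [0, 0, 0], "grip": 0.05},
])

```text
t: 14.15
tool_pos: [0.4706, -0.0455, 0.0721]
ee_rot: [-2.461, -1.953, 0.0]
contact_force: [-0.1, -0.3, -1.6]
finger_gap: 0.146
finger_force: 30.0
```

Request:
servo_tool([
  {"dp": [0, 0, 0.1], "rot": [0, 0, 0], "grip": 0.05},
  {"dp": [0, 0, 0.15], "rot": [0, 0, 0], "grip": 0.05},
  {"dp": [0, 0, 0.2], "rot": [0, 0, 0], "grip": 0.05},
  {"dp": [0, 0, 0.25], "rot": [0, 0, 0], "grip": 0.05},
  {"dp": [0, 0, 0.25], "rot": [0, 0, 0], "grip": 0.05},
])

```text
t: 14.65
tool_pos: [0.4706, -0.0455, 0.0702]
ee_rot: [2.46, 1.953, 0.0]
contact_force: [-2.4, -0.5, 4.7]
finger_gap: 0.151
finger_force: 30.0
```

Contact at the seated height (0.070). Releasing and withdrawing.

Request:
servo_tool([
  {"dp": [0, 0, 0], "rot": [0, 0, 0], "grip": 0.2},
  {"dp": [0, 0, 0], "rot": [0, 0, 0], "grip": 0.35},
  {"dp": [0, 0, 0], "rot": [0, 0, 0], "grip": 0.5},
  {"dp": [0, 0, 0], "rot": [0, 0, 0], "grip": 0.5},
  {"dp": [0, 0, -1], "rot": [0, 0, 0], "grip": 0.5},
])

```text
t: 15.15
tool_pos: [0.4696, -0.0451, 0.0789]
ee_rot: [-2.459, -1.951, 0.002]
contact_force: [0.1, -0.1, -0.2]
finger_gap: 0.481
finger_force: 0.0
```

Request:
servo_tool([
  {"dp": [0, 0, -2], "rot": [0, 0, 0], "grip": 0.5},
  {"dp": [0, 0, -5], "rot": [0, 0, 0], "grip": 0.5},
  {"dp": [0, 0, -9], "rot": [0, 0, 0], "grip": 0.5},
  {"dp": [-3, 0, -12], "rot": [0, 0, 0], "grip": 0.5},
  {"dp": [-7, 0, -13], "rot": [0, 0, 0], "grip": 0.5},
])

```text
t: 15.65
tool_pos: [0.4565, -0.1139, 0.2141]
ee_rot: [2.452, 1.954, 0.005]
contact_force: [0.4, 0.0, -0.6]
finger_gap: 0.497
finger_force: 0.0
```

Request:
servo_tool([
  {"dp": [-4, 0, 0], "rot": [0, 0, 0], "grip": 0.5},
  {"dp": [-8, 0, 0], "rot": [0, 0, 0], "grip": 0.5},
  {"dp": [-12, 0, 0], "rot": [0, 0, 0], "grip": 0.5},
  {"dp": [-14, 0, 0], "rot": [0, 0, 0], "grip": 0.5},
  {"dp": [-14, 0, 0], "rot": [0, 0, 0], "grip": 0.5},
])

```text
t: 16.15
tool_pos: [0.4223, -0.2526, 0.2102]
ee_rot: [2.463, 1.948, -0.001]
contact_force: [-0.3, 1.4, -1.0]
finger_gap: 0.499
finger_force: 0.0
```

```bash
python3 - <<'E'
from fit import *
M['seat']=np.array(box_pts(65,75,0,64))/1e3
a=snap('scene','scene4'); b=snap('top','top4')
im=a['image']; A=cv2.resize(im[140:250,165:295],None,fx=3,fy=4)
A=cv2.resize(im[140:250,165:295],(520,440),interpolation=cv2.INTER_CUBIC); B=cv2.resize(b['image'][215:315,262:362],(260,440) if 0 else (270,270),interpolation=cv2.INTER_CUBIC)
cv2.imwrite('pics/crop4.png',np.hstack([A,cv2.copyMakeBorder(B,0,170,0,0,cv2.BORDER_CONSTANT)]))
print(robot.sense()['tool_pos'],fit(a,'seat',px(a,[.47,-.043,.06]),(.47,-.043,-.23),75))
E
```

```text
[ 0.42276087 -0.24979967  0.20995349] (np.float64(0.47155832574460194), np.float64(-0.04352918799964309), np.float64(-13.370181968984445), np.float64(0.014432393257832854))
```

View pics/crop4.png

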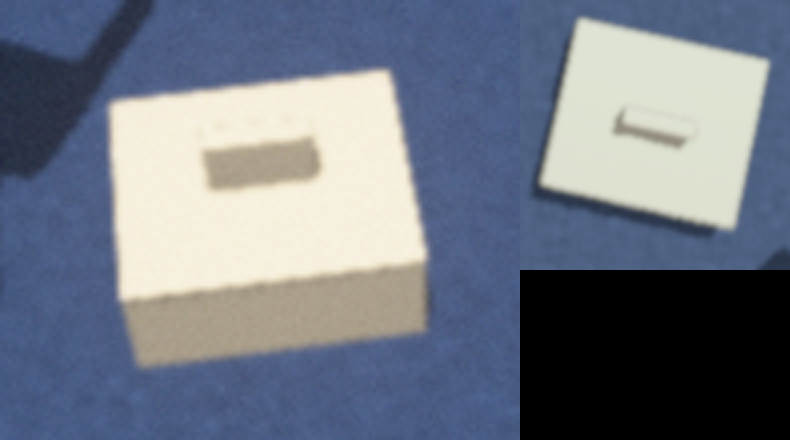

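Both views show the lid flat and flush with the box outline, with no gap along the front edge from (120,298) to (427,258). The gripper is clear of everything.

```bash
python3 -c "
from workcell import robot
print(robot.hand_in())"
```

```text
the job is handed in; nothing more can be done
None
```

The full-arch cast stands teeth up in the box with the rectangular lid flat and seated on the rim, tab up, and I handed the job in at about 16 s; no verdict came back.

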